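# Clamp a tumbler in the cam jig and switch on the dust extractor

## Task

Get the tallest of the three clay tumblers on the plywood board ready for sanding: set it down (do not drop it) upright in the jig, between the V block and the jaw, then swing the cam's handle round until the cam's high point bears squarely on the sprung follower, so that the jaw clamps the tumbler into the V. Then let go and flip the big toggle on the grey switch box over its centre to the other side to start the dust extractor. Leave the other tumblers and the loose things on the table where they are.

Things in the scene. Friction and masses are not known exactly. Their poses are not given: they have to be found in the camera images.
- tall_mid (a point): the tallest tumbler, a plain grey clay cylinder standing mouth-down, 58 mm in diameter and 120 mm tall (straight wall up to 108 mm, then a rounded top edge), 0.25 to 0.5 kg; this point is its centre, half-way up, z along its axis. It starts on a 12 mm plywood board together with short1 and short2
- short1: a tumbler of the same clay and 58 mm diameter but only 85 mm tall, origin at the centre of its underside; leave it
- short2: the other 85 mm tall tumbler, origin at the centre of its underside; leave it
- tall: the same tallest tumbler, origin at the centre of its underside
- seat (a point): axis of a tumbler touching both V faces, at the top of the jig's aluminium base plate, 15 mm above the table. y points along the clamping direction to the steel V block (faces at 45 degrees, 45 mm tall), -y to jaw, follower and cam; z up. The open jaw's face is at y = -41 mm, so the tumbler has 12 mm of play along y: set down about 6 mm to the -y side of this point it clears both
- jaw: the dark steel jaw pad 50 x 12 x 42 mm, origin at its centre; carried on springs (900 N/m) in front of the follower, so it stops on the tumbler and the springs press it on
- follower: the sprung follower, an upright steel plate 50 x 12 x 34 mm with a flat face towards the cam, pushed up to 20 mm along the seat's +y by the cam; a weak return spring holds it to the cam; origin at its centre
- cam (a joint): pear-shaped steel cam on a vertical axis, rad; starts between 0 and 0.5, grows counter-clockwise seen from above, can turn to 2.9. At 2.1 its high point (nose) points straight at the follower (the seat's +y) and the handle points straight away from it (-y). Past 2.1 the jaw opens again. Turning takes up to about 4 N at the knob; friction holds the cam where it is left
- knob (a point): middle of the grip part of the upright black knob (24 mm diameter, 52 mm tall, its top 22 mm above this point; the flat handle bar it stands on begins 30 mm below this point), 100 mm from the cam's axis, at the end of the handle, which points opposite to the cam's nose; it is 100 mm above the table and may turn within a grip
- cam_axis (a point): a point on the cam's vertical axis, at the knob's height, 100 mm above the table; 121 mm from the seat along the seat's -y; its axes are parallel to the seat's
- toggle (a joint): angle of the switch lever, rad: 0 = off (leaning to the box's -x side, 0.5 rad from upright), 1.0 = on (leaning as far to +x). Snaps over at 0.5: a spring (about 2 N at the tip) drives it to the nearer end
- toggle_tip (a point): centre of the 28 mm black ball on the end of the steel toggle lever, 80 mm from the pivot, about 130 mm above the table; when off it lies 38 mm to the -x side of the pivot
- isolator_pivot (a point): the toggle's pivot on top of the grey switch box (130 x 90 x 55 mm), 60 mm above the table; axes: x is the direction in which the toggle is flipped on, y the hinge axis, z up
- mug: a white mug, 80 mm wide, 90 mm tall, behind the jig; leave it
- jar: a lidded glass jar, 72 mm wide, 100 mm tall, behind the jig; leave it
- scraper: a 180 mm spatula-like scraper with a wooden handle lying flat near the jig; leave it
- brush: a 170 mm brush lying flat near the switch box; leave it
There are look-alikes about, which are no part of the job. What is shaped like the tall but blue or red is not meant.

How it is judged:
On the way, in this order (a step that is already met when the one before it is completed fails the run):
1. the tallest tumbler stands upright on the jig's plate between V and jaw, released (horizontal distance between tall_mid and seat below 0.016 m and angle between tall_mid's own z axis and vertical below 0.08 rad and z of tall_mid in the frame of seat between 0.056 and 0.064 m and contact force between tall and the fingers below 0.3 N), for 0.2 s.
2. the cam's high point bears on the follower and the jaw clamps the tumbler into the V (value of joint cam between 1.85 and 2.35 rad and horizontal distance between tall_mid and seat below 0.005 m and contact force between jaw and tall above 2 N), for 0.2 s.
3. the toggle has snapped over to on (value of joint toggle above 0.9 rad), for 0.2 s.
At the end, for the whole second after the job is handed in: The tallest tumbler stands upright (within 0.08 rad) on the jig's plate, its axis within 5 mm of the seat, pressed by the jaw with more than 2 N; the cam is within 0.25 rad of its high point (1.85 to 2.35 rad); the toggle is on (above 0.9 rad); the tumbler is released and at rest (all of step 1 and all of step 2 and value of joint toggle above 0.9 rad and linear speed of tall below 0.02 m/s); the robot touches nothing.
It fails at once if a short tumbler, the mug, the jar, the scraper or the brush is moved more than 40 mm (distance of any of short1, short2, mug, jar, scraper, brush from where it was at the start of the episode above 0.04 m).
It fails at once if the tall tumbler is dropped (falls free at over 0.6 m/s) (linear speed of tall above 0.6 m/s and contact force between tall and the fingers below 0.05 N).
It also fails if it takes over 67 s, if anything falls off the work surface, if the arm or the gripper's body presses on something with over 40 N, if the wrist force passes 120 N, or if a joint passes its speed limit or range.

## Robot

A 7-joint arm with a two-finger parallel gripper is mounted at the origin on the work surface. World frame = base frame: x ahead of the robot, y to its left, z up, the work surface at z = 0. Lengths are in m, angles in rad, forces in N, time in s.
With the tool pointing down it reaches from about 0.4 to 0.85 m from the base axis. Payload 10.4 kg.
Tool frame: the origin (TCP) lies at the very end of the fingers, on their centre line; the grasp point (between the pads) lies 19 mm behind it; x points along the fingers, y is the direction in which the jaws open and shut, and the axes are right-handed (so a half turn about x gives the same grasp; the last joint's range is limited). The gripper opens to 85 mm and grips with 20 to 120 N. Pads are 22 mm wide; open, the fingers measure 114 mm over their backs; the gripper's body (76 mm by 85 mm) begins 54 mm behind the grasp point. The pads swing forward as they close: fully open they stand 13 mm farther back than shut.
Start: joints at [1.195, 0.332, -0.065, 1.46, 0.022, 1.35, -0.088], TCP at [0.216, -0.587, 0.231] pointing down, gripper open.
Joint ranges: [-2.6, 2.6], [-0.5, 2.12], [-1.47, 1.34], [0.16, 2.42], [-1.27, 4.41], [0.06, 2.06], [-2.6, 2.6]. Speed limits (rad/s): [2.22, 2.22, 2.79, 2.79, 3.14, 3.14, 3.14].

## Interface

Orientations are given as a unit quaternion [x, y, z, w].
In Python, from workcell import monitor, camera, ticket, regions_of gives the robot as it stands.
- The arm moves only by the tool step_arm, never from a script. Its argument "increments" is a list of rows, each a list of 5 numbers: the finger opening in m, from 0 to 0.0854, then the shift along the world's x, y, z in m, then the turn about the world's z in rad. A call has 1 to 12 rows; each row shifts and turns the commanded pose from where the row before left it; what a row does not reach is not made up. A row lasts 1/12 s, in which the tool goes at most 41.7 mm and 7.16 degrees, less where a joint would pass 70% of its speed; a pose out of reach is approached as far as the arm can. A call with a gripper value outside its range is refused whole. The fingers move at their own pace and stop on an object; "force" is the grip in N (left out, the last holds). Time passes only in rows, so rows that do not move let the fingers close. It gives the time, the measured TCP pose, the force and the opening at its end, in the units of the state.
- monitor.get_obs(): the state, without advancing time (a new reading comes with each control period).
- camera(name): name is "scene" or "side" or "wrist"; returns a dict with "color" (384x512x3 uint8, red, green, blue), "range_z" (384x512 float32, m along the optical axis (not along the pixel's ray), 0 where there is no reading), "fx", "fy", "cx", "cy" (pixels), "k1" (the pictures are not rectified: a ray, as slopes to the right and down, at radius r is drawn at 1 + k1 r^2 times it, then the intrinsics apply), "cam_to_world" (4x4, takes a point from camera to world coordinates). Camera axes: x right, y up, looking along -z (the intrinsics and any distortion apply to the point x, -y, -z); pixel columns grow to the right and rows downward; lengths in m; the calibration is good to about 2 mm. A picture is of the moment at which its call begins.
- ticket.hand_in(): hands the job in, once; it reports no verdict.
Trained networks look in a picture, given as the dict that the camera call returned (one of the last four; its "shot" number tells which), for a name from the list of things; names that differ only in an ending like _2 or _b are one class to them, and where a whole thing is asked for, a point or a joint stands for the part that bears it (a point fixed in the world has none). Each returns a list of dicts, best first, with "p" (0 to 1); they miss things now and then, are a little off and sometimes report something else, mostly with a low value. They report only what shows in the picture. A call takes as long as a camera call. They do not tell look-alikes from the thing itself.
- regions_of(picture, query): "region" (384x512 bool, what is visible of it) and "centre" ([row, column] in pixels, amid what is visible of it).
The state is a dict: "clock": time; "joint_pos": joint angles; "joint_velocities": joint speeds; "tau": joint torques, N m; "position": TCP position; "ee_rot": TCP orientation; "ft_force": force on the tool from outside, world axes, zero at the start; "torque": the same for the moment, N m; "grip_width": opening from 0.0 (shut) to 1.0 (fully open).
Only numpy, scipy, OpenCV 4.12 (cv2) and the standard library are available. Lean on these libraries where they do the work, as an engineer would, in place of code of your own. Each camera call takes 0.05 s, during which the arm holds its last target. There are 200 camera calls.

## Working session

There is one attempt and no reset: what is moved stays moved. The work goes in short steps, Python scripts to look and compute and a tool call to move; the robot and the scene stay as the last step left them, time stands still between calls to the robot, and variables do not carry over. Pictures are saved under pics/ and viewed, about 8 in all and at most 12, crops included, and the job is handed in when it is done.

Besides the shell and the picture viewer there is one more tool, called after "Request:" as name(argument=value, ...), one argument or row to a line, values as JSON. step_arm: Moves the arm, as the interface text tells. Its arguments: {"type":"object","properties":{"increments":{"type":"array"},"force":{"type":"number"}},"required":["increments"]}

```bash
mkdir -p pics
cat > h.py <<'E'
import numpy as np, cv2
from workcell import monitor, camera, ticket, regions_of
def world(p, rows, cols, z=None):
    """pixels -> world, by range, or by intersection with plane z"""
    rows=np.atleast_1d(rows).astype(float); cols=np.atleast_1d(cols).astype(float)
    xd=(cols-p['cx'])/p['fx']; yd=(rows-p['cy'])/p['fy']
    x,y=xd.copy(),yd.copy()
    for _ in range(20):
        f=1+p['k1']*(x*x+y*y); x,y=xd/f,yd/f
    M=np.array(p['cam_to_world']); d=np.stack([x,-y,-np.ones_like(x)],1)
    if z is None:
        r=p['range_z'][rows.astype(int),cols.astype(int)]
        return d*r[:,None]@M[:3,:3].T+M[:3,3]
    w=d@M[:3,:3].T; return M[:3,3]+w*((z-M[2,3])/w[:,2])[:,None]
def cloud(p,mask):
    r,c=np.nonzero(mask&(p['range_z']>0)); return world(p,r,c)
def save(p,name,crop=None,s=1):
    im=p['color'][:,:,::-1]
    if crop: im=im[crop[0]:crop[1],crop[2]:crop[3]]
    cv2.imwrite('pics/'+name,cv2.resize(im,None,fx=s,fy=s,interpolation=cv2.INTER_CUBIC))
E
cat > a.py <<'E'
from h import *
o=monitor.get_obs(); print(o['clock'],o['position'],o['ee_rot'],o['grip_width'])
S={n:camera(n) for n in('scene','side')}
save(S['scene'],'s1.png',None,1.5); save(S['side'],'d1.png',None,1.5)
for n,p in S.items():
    print(n,np.round(p['cam_to_world'],3).tolist())
    for q in ['tall','short1','jaw','follower','cam','knob','toggle_tip','toggle','seat']:
        try: R=regions_of(p,q)
        except Exception as e: print(q,e); continue
        for r in R[:4]:
            c=cloud(p,r['region'])
            if len(c): print(q,round(r['p'],2),np.round(r['centre']),len(c),np.round(np.median(c,0),3),np.round(np.percentile(c,2,0),3),np.round(np.percentile(c,98,0),3))
E
python3 a.py
```

```text
0.0 [ 0.21580735 -0.5861425   0.2305128 ] [-0.69601937 -0.12458908  0.69624771 -0.1235869 ] 1.000139378926043
scene [[-0.825, -0.341, 0.451, 1.242], [0.565, -0.499, 0.657, 1.163], [0.001, 0.797, 0.604, 1.086], [0.0, 0.0, 0.0, 1.0]]
tall 0.91 [241. 321.] 675 [0.492 0.397 0.092] [0.46  0.362 0.017] [0.507 0.411 0.136]
tall 0.75 [262. 369.] 434 [0.434 0.557 0.107] [0.404 0.524 0.047] [0.45  0.573 0.123]
tall 0.64 [220. 367.] 596 [0.283 0.392 0.078] [0.249 0.359 0.004] [0.296 0.407 0.124]
short1 0.83 [211. 317.] 303 [0.418 0.282 0.085] [0.385 0.256 0.028] [0.431 0.301 0.1  ]
short1 0.61 [228. 281.] 435 [0.549 0.265 0.074] [0.517 0.233 0.02 ] [0.567 0.278 0.1  ]
jaw 0.62 [197. 223.] 151 [ 0.606 -0.023  0.046] [ 0.581 -0.034  0.022] [ 0.631 -0.015  0.065]
follower 0.55 [194. 218.] 261 [ 0.605 -0.028  0.048] [ 0.575 -0.077  0.02 ] [ 0.63  -0.015  0.065]
cam 0.58 [179. 218.] 287 [ 0.562 -0.083  0.072] [ 0.5  -0.12  0.04] [ 0.63  -0.042  0.123]
knob 0.8 [177. 216.] 273 [ 0.58  -0.087  0.071] [ 0.503 -0.128  0.034] [ 0.632 -0.043  0.121]
toggle_tip 0.63 [123. 205.] 75 [ 0.45  -0.374  0.117] [ 
[... 949 characters left out ...]
3] [ 0.628 -0.015  0.065]
follower 0.55 [167. 278.] 304 [ 0.595 -0.045  0.047] [ 0.572 -0.074  0.023] [ 0.624 -0.016  0.064]
cam 0.55 [160. 291.] 377 [ 0.56  -0.08   0.073] [ 0.491 -0.132  0.016] [ 0.627 -0.042  0.124]
knob 0.94 [161. 292.] 334 [ 0.556 -0.08   0.074] [ 0.491 -0.119  0.031] [ 0.624 -0.042  0.124]
knob 0.42 [134. 372.] 1318 [ 0.456 -0.362  0.054] [ 0.403 -0.429  0.003] [ 0.54  -0.327  0.138]
toggle_tip 0.59 [119. 382.] 105 [ 0.44  -0.371  0.131] [ 0.423 -0.479  0.008] [ 0.497 -0.359  0.147]
toggle 0.67 [115. 382.] 113 [ 0.44  -0.372  0.131] [ 0.423 -0.535  0.002] [ 0.529 -0.359  0.147]
seat 0.76 [174. 268.] 2550 [ 0.584 -0.017  0.019] [ 0.495 -0.15   0.   ] [0.67  0.096 0.113]
```

View pics/s1.png

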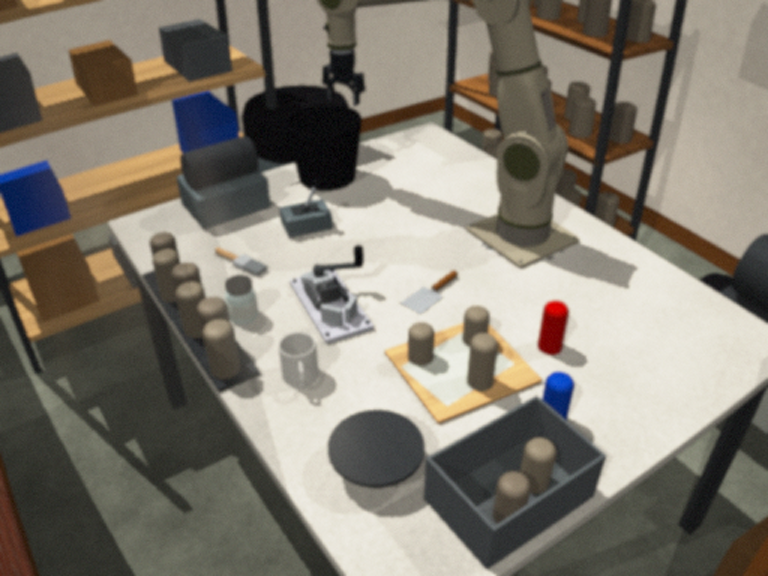

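View pics/d1.png

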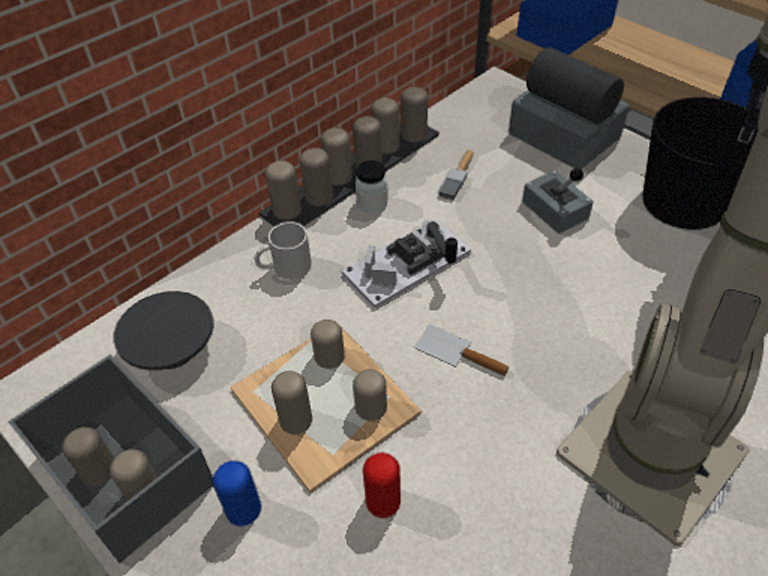

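Scene view (1.5x): the candidates on the board are tall (482,362) and the shorts (421,343) and (476,325). The blue (558,395), red (553,327), crate and rack pieces aren't on the board. The 482,362 piece has its top at z≈0.133 (12+120 mm), so it fits. I'll confirm it in a crop and measure everything.

```bash
cat > b.py <<'E'
from h import *
from scipy.optimize import least_squares
S={n:camera(n) for n in('scene','side')}
p=S['scene']
save(p,'c_tall.png',(200,290,245,395),4)
d=S['side']; save(d,'c_jig.png',(100,215,215,405),4)
allc={}
for n,p in S.items(): allc[n]=cloud(p,np.ones((384,512),bool))
A=np.vstack(list(allc.values()))
def circ(c,r):
    f=lambda q:np.hypot(c[:,0]-q[0],c[:,1]-q[1])-r
    s=least_squares(f,c[:,:2].mean(0),loss='soft_l1',f_scale=.003); return s.x,np.std(s.fun)
for nm,x,y,zt,r in [('tall',.465,.39,.115,.029),('sh',.53,.257,.08,.029),('sh',.4,.28,.08,.029)]:
    for n,c in list(allc.items())+[('both',A)]:
        m=(np.hypot(c[:,0]-x,c[:,1]-y)<.045)&(c[:,2]>.03)&(c[:,2]<zt)
        k=(np.hypot(c[:,0]-x,c[:,1]-y)<.045)
        if m.sum()>20: print(nm,n,m.sum(),circ(c[m],r),'top',np.percentile(c[k,2],97))
for n,c in allc.items():
    m=(c[:,0]>.45)&(c[:,0]<.72)&(c[:,1]>-.2)&(c[:,1]<.15)
    j=c[m]
    pl=j[(j[:,2]>.010)&(j[:,2]<.02)]
    print(n,'plate',len(pl),cv2.minAreaRect(pl[:,:2].astype(np.float32)))
    kn=j[(j[:,2]>.085)&(np.hypot(j[:,0]-.5,j[:,1]+.1)<.12)]; print('knob',len(kn),np.round(kn.min(0),3),np.round(kn.max(0),3),np.round(np.median(kn,0),3), circ(kn,.012))
    t=c[(np.abs(c[:,0]-.45)<.12)&(np.abs(c[:,1]+.37)<.12)]
    b=t[(t[:,2]>.118)&(t[:,2]<.15)]
    f=lambda q:np.linalg.norm(b-q,axis=1)-.014
    print('ball',len(b),least_squares(f,b.mean(0),loss='soft_l1',f_scale=.003).x,np.median(b,0))
    bx=t[(t[:,2]>.047)&(t[:,2]<.063)]; print('box',len(bx),cv2.minAreaRect(bx[:,:2].astype(np.float32)))
# top-view height map of the jig, both cameras, 1 mm px
def hm(x0,x1,y0,y1,zmax,name):
    H=np.zeros((int((x1-x0)*500),int((y1-y0)*500)),np.float32)
    q=A[(A[:,0]>x0)&(A[:,0]<x1)&(A[:,1]>y0)&(A[:,1]<y1)]
    i=((q[:,0]-x0)*500).astype(int);jj=((q[:,1]-y0)*500).astype(int); np.maximum.at(H,(i,jj),q[:,2])
    return cv2.resize(cv2.applyColorMap((np.clip(H/zmax,0,1)*255).astype(np.uint8),cv2.COLORMAP_JET),None,fx=4,fy=4,interpolation=0)
cv2.imwrite('pics/hm.png',hm(.47,.70,-.16,.12,.12,''))
E
python3 b.py
```

```text
tall scene 378 (array([0.47614417, 0.3810519 ]), np.float64(0.001913808857129294)) top 0.13567208078825863
tall side 405 (array([0.47797601, 0.38205398]), np.float64(0.001103657839326606)) top 0.13406874016813083
tall both 783 (array([0.47707217, 0.38128275]), np.float64(0.0016316045125198786)) top 0.13470883343392867
sh scene 199 (array([0.53746964, 0.24757517]), np.float64(0.00212001845895429)) top 0.09878404512615534
sh side 224 (array([0.53716612, 0.24894581]), np.float64(0.00137195096946381)) top 0.09934692794649798
sh both 423 (array([0.53708315, 0.24833521]), np.float64(0.0018248445203421745)) top 0.09917637375336681
sh scene 134 (array([0.4006836 , 0.27025735]), np.float64(0.002131762695287712)) top 0.09871439138197766
sh side 228 (array([0.40116873, 0.27212364]), np.float64(0.0010676319882607017)) top 0.09944722523042478
sh both 362 (array([0.40080089, 0.27151546]), np.float64(0.0016425229604585645)) top 0.09938955409958634
scene plate 700 ((0.6071338653564453, -0.022515863180160522), (0.27110499143600464, 0.1398492008447647), 76.52387237548828)
knob 65 [ 0.492 -0.067  0.085
[... 571 characters left out ...]
02964953834027025))
ball 71 [ 0.43611077 -0.37388249  0.13184941] [ 0.43309089 -0.36749636  0.13810277]
box 690 ((0.4724234342575073, -0.3809379041194916), (0.09418006986379623, 0.1364241987466812), 76.06903839111328)Traceback (most recent call last):
  File "b.py", line 35, in <module>
    cv2.imwrite('pics/hm.png',hm(.47,.70,-.16,.12,.12,''))
                              ~~^^^^^^^^^^^^^^^^^^^^^^^^^
  File "b.py", line 33, in hm
    i=((q[:,0]-x0)*500).astype(int);jj=((q[:,1]-y0)*500).astype(int); np.maximum.at(H,(i,jj),q[:,2])
                                                                      ~~~~~~~~~~~~~^^^^^^^^^^^^^^^^^
IndexError: index 114 is out of bounds for axis 0 with size 114
```

View pics/c_tall.png

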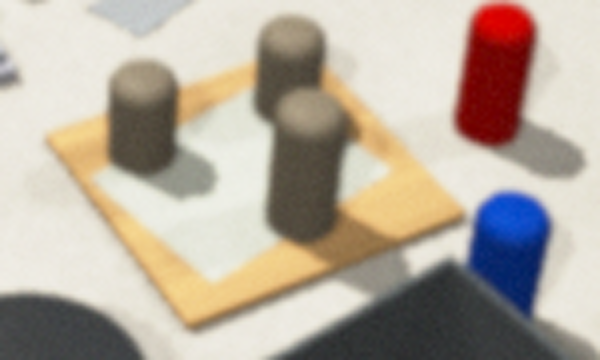

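View pics/c_jig.png

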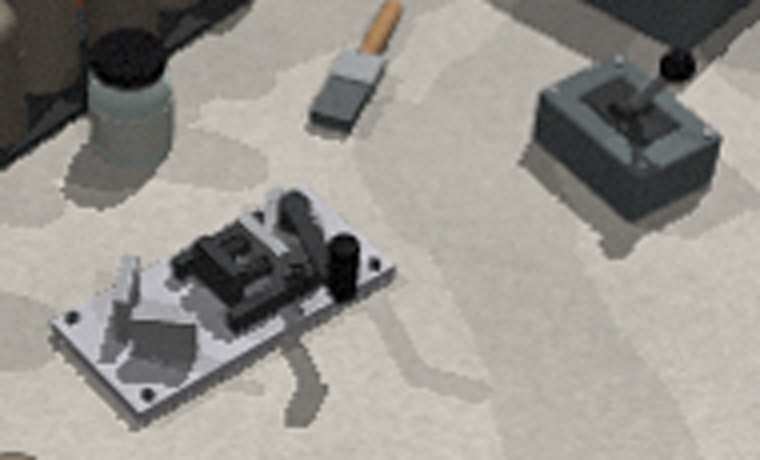

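Confirmed in the crop: at (305,165) it clearly is the tallest, plain grey, on the board. V block at lower left of the jig crop (150,330), knob (343,268), toggle leaning right (678,65). I'll fly over the jig to get a wrist view for its precise pose.

Request:
step_arm(
  increments=[
    [0.0854,0,0,0.04,0],
    [0.0854,0.01,0.01,0.038,0],
    [0.0854,0.02,0.025,0.025,0],
    [0.0854,0.022,0.034,0.01,0],
    [0.0854,0.022,0.034,0,0],
    [0.0854,0.022,0.034,0,0],
    [0.0854,0.022,0.034,0,0],
    [0.0854,0.022,0.034,0,0],
    [0.0854,0.022,0.034,0,0],
    [0.0854,0.022,0.034,0,0],
    [0.0854,0.022,0.034,0,0],
    [0.0854,0.022,0.034,0,0],
  ],
)

```text
clock: 2.1
position: [0.4446, -0.2437, 0.3447]
ee_rot: [0.696, 0.124, -0.696, 0.124]
ft_force: [0.7, -0.8, 0.1]
grip_width: 0.998
```

Request:
step_arm(
  increments=[
    [0.0854,0.024,0.034,0,0],
    [0.0854,0.024,0.034,0,0],
    [0.0854,0.024,0.034,0,0],
    [0.0854,0.024,0.034,0,0],
    [0.0854,0.024,0.034,0,0],
    [0.0854,0.014,0.02,0,0],
    [0.0854,0,0,0,0],
    [0.0854,0,0,0,0],
  ],
)

```text
clock: 2.77
position: [0.5784, -0.0539, 0.344]
ee_rot: [-0.696, -0.125, 0.696, -0.125]
ft_force: [0.2, -0.8, 0.5]
grip_width: 0.999
```

```bash
cat > c.py <<'E'
from h import *
from scipy.spatial.transform import Rotation as R
o=monitor.get_obs(); M=R.from_quat(o['ee_rot']).as_matrix(); print(o['clock'],np.round(o['position'],4),'x',M[:,0].round(3),'y',M[:,1].round(3),o['joint_pos'].round(2) if hasattr(o['joint_pos'],'round') else o['joint_pos'])
p=camera('wrist'); save(p,'w1.png',None,1.5)
Mc=np.array(p['cam_to_world']); print(Mc.round(3).tolist())
for q in ['jaw','follower','cam','knob','seat']:
    for r in regions_of(p,q)[:2]:
        c=cloud(p,r['region'])
        if len(c): print(q,round(r['p'],2),np.round(r['centre']),len(c),np.round(np.median(c,0),3),np.round(np.percentile(c,2,0),3),np.round(np.percentile(c,98,0),3))
np.savez('w1.npz',**{k:np.array(v) for k,v in p.items()})
E
python3 c.py
```

```text
2.7667 [ 0.5784 -0.0539  0.344 ] x [-0.     0.001 -1.   ] y [ 0.348 -0.937 -0.001] [ 0.46  0.25 -0.55  1.37  0.13  1.56 -1.29]
[[0.348, 0.899, 0.264, 0.646], [-0.937, 0.334, 0.097, -0.029], [-0.001, -0.281, 0.96, 0.485], [0.0, 0.0, 0.0, 1.0]]
jaw 0.63 [139. 238.] 300 [ 0.606 -0.026  0.06 ] [ 0.581 -0.034  0.015] [ 0.629 -0.018  0.061]
cam 0.67 [172. 269.] 2070 [ 0.577 -0.085  0.071] [ 0.497 -0.122  0.013] [ 0.628 -0.045  0.121]
knob 0.58 [173. 273.] 2069 [ 0.576 -0.085  0.071] [ 0.496 -0.122  0.013] [ 0.629 -0.044  0.121]
knob 0.18 [120.  46.] 2356 [0.544 0.233 0.087] [0.516 0.221 0.016] [0.567 0.268 0.097]
seat 0.57 [138. 240.] 12543 [ 0.605 -0.034  0.015] [ 0.512 -0.152  0.012] [0.67  0.089 0.109]
```

View pics/w1.png

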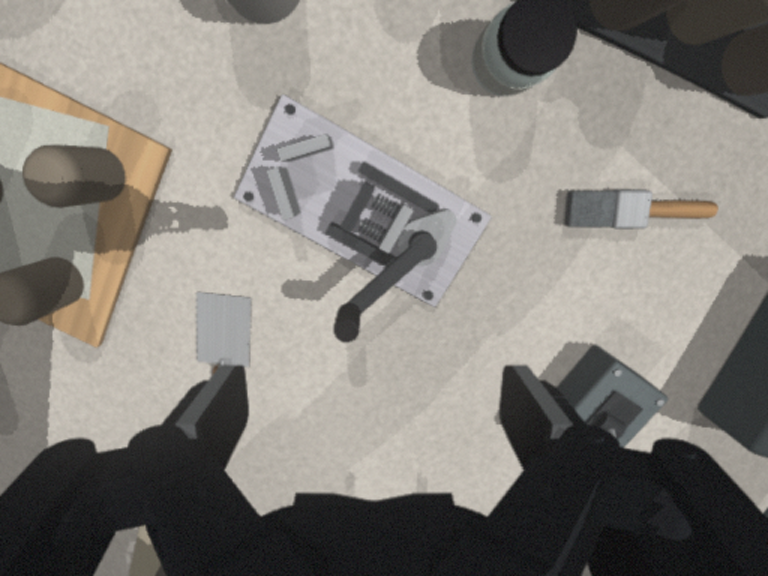

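Wrist view (1.5x): plate corners (281,96),(490,215),(436,306),(233,197); V faces (303,147),(283,193); jaw (345,243), cam hub (423,245), knob (347,320). The scraper is at (225,330). Now a precise fit.

```bash
cat > d.py <<'E'
from h import *
p={k:(v if v.ndim else v.item()) for k,v in np.load('w1.npz').items()}
W=np.full((384,512,3),np.nan); r,c=np.nonzero(p['range_z']>0); W[r,c]=world(p,r,c)
m=(W[...,2]>.010)&(W[...,2]<.020)&(W[...,0]>.49)&(W[...,0]<.71)&(W[...,1]>-.19)&(W[...,1]<.13)
m=cv2.morphologyEx(m.astype(np.uint8),cv2.MORPH_OPEN,np.ones((3,3)))
n,l,s,_=cv2.connectedComponentsWithStats(m); k=1+np.argmax(s[1:,4]); print('plate px',s[k])
r,c=np.nonzero(l==k); q=world(p,r,c,.015)
rect=cv2.minAreaRect(q[:,:2].astype(np.float32)); print('rect',rect)
box=cv2.boxPoints(rect)
# given corner picks
pk=np.array([(96,281),(215,490),(306,436),(197,233)])/1.5; P=world(p,pk[:,0],pk[:,1],.015)[:,:2]; print('picked',P.round(4).tolist())
u=(P[0]-P[1])+(P[3]-P[2]); u/=np.linalg.norm(u); print('dir',u,np.degrees(np.arctan2(u[1],u[0])))
e=box[np.argsort(box[:,1])]; v=(e[2:].mean(0)-e[:2].mean(0)); v/=np.linalg.norm(v); print('rect dir',v,np.degrees(np.arctan2(v[1],v[0])),'centre',rect[0], P.mean(0))
# jaw top, V tops, cam hub, knob tops
X=W.reshape(-1,3); X=X[~np.isnan(X[:,0])]
D=v; N=np.array([D[1],-D[0]])   # seat x (right of y)
o=P.mean(0); L=np.c_[(X[:,:2]-o)@N,(X[:,:2]-o)@D,X[:,2]]
ok=(np.abs(L[:,0])<.14)&(np.abs(L[:,1])<.16)
L=L[ok]
for z0,z1 in [(.056,.064),(.045,.053),(.066,.076)]:
    t=L[(L[:,2]>z0)&(L[:,2]<z1)]; print(z0,len(t))
im=np.zeros((560,640,3),np.uint8)
for a,b,z in L:
    if z>.022:
        col=cv2.applyColorMap(np.uint8([[min(255,z/.125*255)]]),cv2.COLORMAP_JET)[0,0].tolist()
        cv2.circle(im,(int(320+a*2000),int(280-b*2000)),1,col,-1)
for g in range(-140,150,20):
    cv2.putText(im,str(g),(0,280-2*g),0,.4,(255,255,255)); cv2.putText(im,str(g),(320+2*g,555),0,.4,(255,255,255))
cv2.imwrite('pics/top.png',im)
kn=L[(L[:,2]>.117)&(L[:,2]<.128)]; print('knob top local',kn.mean(0),len(kn),cv2.minEnclosingCircle(kn[:,:2].astype(np.float32)))
np.savez('L.npz',L=L,o=o,D=D,N=N)
E
python3 d.py
```

```text
plate px [ 156   63  172  141 7378]
rect ((0.6042658090591431, -0.03163336217403412), (0.2538503408432007, 0.12048155069351196), 81.25369262695312)
picked [[0.6792, 0.0838], [0.6432, -0.1641], [0.5272, -0.149], [0.5649, 0.1023]]
dir [0.14607269 0.98927386] 81.60059864885177
rect dir [0.15205985 0.9883713 ] 81.253685 centre (0.6042658090591431, -0.03163336217403412) [ 0.6036311  -0.03172469]
0.056 945
0.045 784
0.066 913
knob top local [-0.09430083 -0.03673572  0.12039783] 222 ((-0.09495966881513596, -0.036749906837940216), 0.011677129194140434)
```

View pics/top.png

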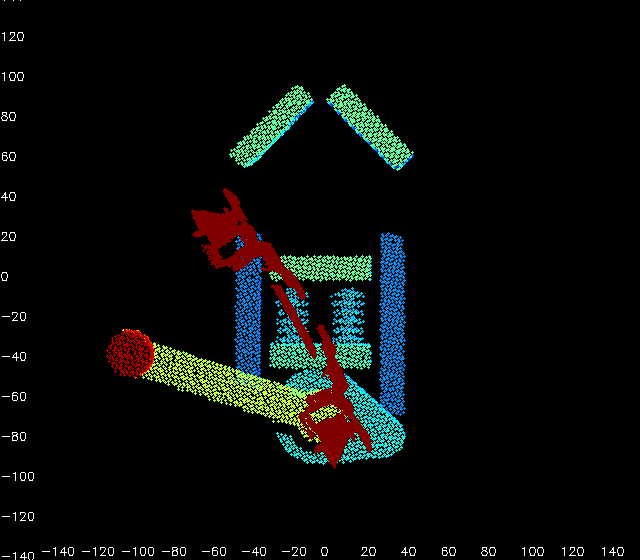

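Seat fit: jaw face and V apex agree on seat at local b=53 mm → world (0.612, 0.021), y direction 81.4°; cam axis to knob 99.6 mm (should be 100), cam ≈ 0.21 rad. Consistent. On to the tumbler at (0.477, 0.3815).

Request:
step_arm(
  increments=[
    [0.0854,-0.0085,0.0363,-0.01,0.118],
    [0.0854,-0.0085,0.0363,-0.01,0.118],
    [0.0854,-0.0085,0.0363,-0.01,0.118],
    [0.0854,-0.0085,0.0363,-0.01,0.118],
    [0.0854,-0.0085,0.0363,-0.01,0.118],
    [0.0854,-0.0085,0.0363,-0.01,0.118],
    [0.0854,-0.0085,0.0363,-0.01,0.118],
    [0.0854,-0.0085,0.0363,-0.01,0.118],
    [0.0854,-0.0085,0.0363,-0.01,0.118],
    [0.0854,-0.0085,0.0363,-0.01,0],
    [0.0854,-0.0085,0.0363,-0.01,0],
    [0.0854,-0.0085,0.0363,-0.01,0],
  ],
)

```text
clock: 4.07
position: [0.476, 0.3808, 0.224]
ee_rot: [0.538, 0.459, -0.538, 0.459]
ft_force: [0.9, -0.7, 0.4]
grip_width: 0.999
```

Request:
step_arm(
  increments=[
    [0.0854,0,0,-0.02,0],
    [0.0854,0,0,-0.02,0],
    [0.0854,0,0,0,0],
    [0.0854,0,0,0,0],
  ],
)

```text
clock: 4.4
position: [0.4762, 0.3789, 0.184]
ee_rot: [-0.537, -0.459, 0.538, -0.459]
ft_force: [-0.5, -0.5, -0.1]
grip_width: 0.996
```

```bash
cat > e.py <<'E'
from h import *
from scipy.optimize import least_squares
from scipy.spatial.transform import Rotation as R
o=monitor.get_obs(); M=R.from_quat(o['ee_rot']).as_matrix(); print(o['clock'],np.round(o['position'],4),'y',M[:,1].round(3))
p=camera('wrist'); save(p,'w2.png',None,1.2)
c=cloud(p,np.ones((384,512),bool)); k=c[np.hypot(c[:,0]-.477,c[:,1]-.3815)<.05]
t=k[(k[:,2]>.126)&(k[:,2]<.14)]; print('top',len(t),t.mean(0),cv2.minEnclosingCircle(t[:,:2].astype(np.float32)))
s=k[(k[:,2]>.03)&(k[:,2]<.115)]
f=lambda q:np.hypot(s[:,0]-q[0],s[:,1]-q[1])-.029
print('wall',len(s),least_squares(f,[.477,.38],loss='soft_l1',f_scale=.002).x)
E
python3 e.py
```

```text
4.4 [0.4762 0.3789 0.184 ] y [ 0.988 -0.156 -0.001]
top 3528 [0.47866249 0.38523261 0.12976691] ((0.47837844491004944, 0.3837161660194397), 0.0257270410656929)
wall 748 [0.47832812 0.38314137]
```

Request:
step_arm(
  increments=[
    [0.0854,0.0015,0.0035,-0.02,0],
    [0.0854,0,0,-0.03,0],
    [0.0854,0,0,-0.03,0],
    [0.0854,0,0,-0.022,0],
    [0.0854,0,0,-0.01,0],
    [0.0854,0,0,0,0],
  ],
)

```text
clock: 4.95
position: [0.4776, 0.3825, 0.0716]
ee_rot: [-0.537, -0.459, 0.538, -0.459]
ft_force: [-0.5, -0.4, 0.5]
grip_width: 1.003
```

Request:
step_arm(
  force=45,
  increments=[
    [0.05,0,0,0,0],
    [0.05,0,0,0,0],
    [0.05,0,0,0,0],
    [0.05,0,0,0,0],
    [0.05,0,0,0,0],
    [0.05,0,0,0,0],
    [0.05,0,0,0,0],
    [0.05,0,0,0.005,0],
    [0.05,0,0,0.015,0],
    [0.05,0,0,0.02,0],
  ],
)

```text
clock: 5.78
position: [0.4768, 0.3828, 0.1126]
ee_rot: [-0.537, -0.46, 0.538, -0.46]
ft_force: [0.9, -0.5, -4.2]
grip_width: 0.67
```

Request:
step_arm(
  increments=[
    [0.05,0,0,0.03,0],
    [0.05,0,0,0.03,0],
    [0.05,0,0,0.03,0],
    [0.05,0.005,-0.014,0,0],
    [0.05,0.012,-0.033,0,0],
    [0.05,0.0128,-0.0353,0,0],
    [0.05,0.0128,-0.0353,0,0],
    [0.05,0.0128,-0.0353,0,0],
    [0.05,0.0128,-0.0353,0,0],
    [0.05,0.0128,-0.0353,0,0],
    [0.05,0.0128,-0.0353,0,0],
    [0.05,0.0128,-0.0353,0,0],
  ],
)

```text
clock: 6.78
position: [0.5842, 0.0878, 0.2039]
ee_rot: [0.538, 0.459, -0.537, 0.46]
ft_force: [1.2, 0.7, -5.2]
grip_width: 0.668
```

Request:
step_arm(
  increments=[
    [0.05,0.0128,-0.0353,0,0],
    [0.05,0.012,-0.033,0,0],
    [0.05,0.003,-0.0055,0,0],
    [0.05,0,0,-0.02,0],
    [0.05,0,0,-0.03,0],
    [0.05,0,0,-0.02,0],
    [0.05,0,0,0,0],
    [0.05,0,0,0,0],
  ],
)

```text
clock: 7.45
position: [0.6114, 0.0159, 0.1329]
ee_rot: [-0.537, -0.46, 0.538, -0.459]
ft_force: [0.6, 0.3, -3.6]
grip_width: 0.661
```

```bash
cat > f.py <<'E'
from h import *
from scipy.optimize import least_squares
o=monitor.get_obs(); print(o['clock'],np.round(o['position'],4),o['grip_width'])
p0=np.array(o['position'])
for n in ('side','scene'):
    p=camera(n); c=cloud(p,np.ones((384,512),bool))
    zb=p0[2]-.0596
    s=c[(np.hypot(c[:,0]-p0[0],c[:,1]-p0[1])<.05)&(c[:,2]>max(zb+.01,.065))&(c[:,2]<zb+.07)]
    f=lambda q:np.hypot(s[:,0]-q[0],s[:,1]-q[1])-.029
    r=least_squares(f,p0[:2],loss='soft_l1',f_scale=.002); print(n,len(s),r.x,'z range',s[:,2].min(),s[:,2].max())
    # V/jaw tops in this camera
    D=np.array([.149,.989]);N=np.array([.989,-.149]);L=np.c_[(c[:,:2]-[.604,-.0317])@N,(c[:,:2]-[.604,-.0317])@D,c[:,2]]
    j=L[(np.abs(L[:,0])<.022)&(L[:,1]>-.01)&(L[:,1]<.025)&(L[:,2]>.053)&(L[:,2]<.066)]
    if len(j): print(' jaw top b',np.percentile(j[:,1],[3,50,97]).round(4),len(j))
    for sg in (1,-1):
        v=L[(sg*L[:,0]>.0)&(sg*L[:,0]<.045)&(L[:,1]>.05)&(L[:,1]<.1)&(L[:,2]>.045)&(L[:,2]<.066)]
        if len(v)>10: print(' V side',sg,len(v),'b+|a|',np.percentile(v[:,1]+sg*v[:,0],[2,5,50,95,98]).round(4))
    print(' tum local',(r.x-[.604,-.0317])@N,(r.x-[.604,-.0317])@D)
    save(p,'pl_'+n+'.png',(90,230,160,340),4)
E
python3 f.py
```

```text
7.45 [0.6114 0.0159 0.1329] 0.661391325439752
side 250 [0.61025346 0.01479127] z range 0.08328883537780385 0.14326466651550696
 jaw top b [-0.0011  0.0062  0.0129] 36
 V side 1 65 b+|a| [0.0914 0.0917 0.0995 0.1077 0.108 ]
 V side -1 98 b+|a| [0.0928 0.0949 0.1084 0.1148 0.1158]
 tum local -0.0007425314615757553 0.04691162673042189
scene 235 [0.61172389 0.01345852] z range 0.08332667943559513 0.1428937558848269
 jaw top b [-0.0001  0.0028  0.0053] 3
 V side 1 76 b+|a| [0.092  0.0944 0.1069 0.1118 0.1131]
 V side -1 55 b+|a| [0.0902 0.0929 0.104  0.1099 0.1103]
 tum local 0.0009103040301484035 0.0458126332278517
```

Tumbler at local b = 46–47 mm, midway between the jaw and V limits (41.5–52). Lower.

Request:
step_arm(
  increments=[
    [0.05,0,0,-0.015,0],
    [0.05,0,0,-0.02,0],
    [0.05,0,0,-0.012,0],
    [0.05,0,0,-0.006,0],
    [0.05,0,0,-0.003,0],
    [0.05,0,0,0,0],
  ],
)

```text
clock: 8.05
position: [0.6125, 0.0159, 0.0781]
ee_rot: [0.538, 0.459, -0.537, 0.46]
ft_force: [0.2, -0.2, -5.0]
grip_width: 0.666
```

Request:
step_arm(
  increments=[
    [0.05,0,0,-0.0015,0],
    [0.05,0,0,-0.001,0],
    [0.05,0,0,-0.001,0],
    [0.05,0,0,0,0],
  ],
)

```text
clock: 8.38
position: [0.6127, 0.0159, 0.0778]
ee_rot: [0.538, 0.459, -0.537, 0.46]
ft_force: [-16.8, -3.3, 32.3]
grip_width: 0.668
```

Request:
step_arm(
  increments=[
    [0.05,0,0,0.003,0],
    [0.05,0,0,0,0],
  ],
)

```text
clock: 8.55
position: [0.6131, 0.0158, 0.0779]
ee_rot: [0.538, 0.459, -0.537, 0.46]
ft_force: [0.2, -2.9, 14.3]
grip_width: 0.667
```

```bash
cat > g.py <<'E'
from h import *
from scipy.optimize import least_squares
o=monitor.get_obs(); print(o['clock'],np.round(o['position'],4),o['ft_force'],o['torque'])
p0=np.array(o['position']); ims=[]
for n in ('side','scene'):
    p=camera(n); c=cloud(p,np.ones((384,512),bool))
    for z0,z1 in [(.02,.045),(.045,.07),(.07,.085)]:
        s=c[(np.hypot(c[:,0]-p0[0],c[:,1]-p0[1])<.033)&(c[:,2]>z0)&(c[:,2]<z1)]
        if len(s)<15: continue
        f=lambda q:np.hypot(s[:,0]-q[0],s[:,1]-q[1])-.029
        r=least_squares(f,p0[:2],loss='soft_l1',f_scale=.002); x=r.x-[.604,-.0317]; print(n,z0,len(s),r.x.round(4),'local',(x@[.989,-.149]).round(4),(x@[.149,.989]).round(4))
    im=p['color'][100:220,150:330,::-1]; ims.append(cv2.resize(im,None,fx=4,fy=4,interpolation=cv2.INTER_CUBIC)[:300] if 0 else cv2.resize(im,None,fx=2.2,fy=2.2,interpolation=cv2.INTER_CUBIC))
cv2.imwrite('pics/g1.png',np.hstack(ims))
E
python3 g.py
```

```text
8.55 [0.6131 0.0158 0.0779] [ 0.20784257 -2.87349132 14.34847206] [-0.48795465  0.37385143 -0.00155352]
side 0.02 33 [0.6127 0.0157] local 0.0016 0.0482
side 0.045 90 [0.6134 0.0148] local 0.0024 0.0474
side 0.07 47 [0.613 0.015] local 0.0019 0.0475
scene 0.045 71 [0.6129 0.0125] local 0.0022 0.045
scene 0.07 55 [0.6131 0.0128] local 0.0024 0.0454
```

View pics/g1.png

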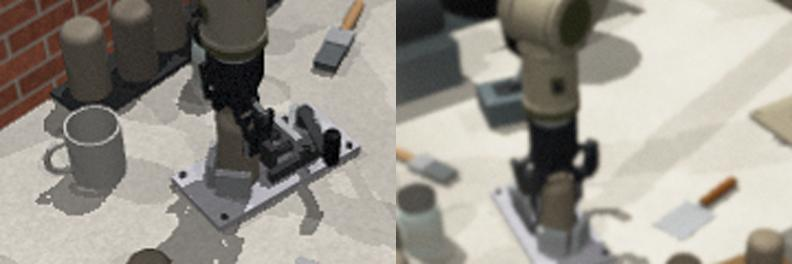

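Tumbler upright, between V and jaw (left view at (232,160)), already carrying load on the plate. Release.

Request:
step_arm(
  increments=[
    [0.05,0,0,0.0005,0],
    [0.062,0,0,0,0],
    [0.068,0,0,0,0],
    [0.075,0,0,0,0],
    [0.0854,0,0,0,0],
    [0.0854,0,0,0,0],
    [0.0854,0,0,0,0],
    [0.0854,0,0,0,0],
  ],
)

```text
clock: 9.32
position: [0.6119, 0.0156, 0.0763]
ee_rot: [0.537, 0.46, -0.537, 0.46]
ft_force: [-0.4, -0.3, 0.1]
grip_width: 1.001
```

```bash
python3 g.py
```

```text
9.3167 [0.6119 0.0156 0.0763] [-0.37290855 -0.27001388  0.09351088] [-0.03251088 -0.05025969  0.03612748]
side 0.02 26 [0.6125 0.0159] local 0.0013 0.0483
side 0.045 87 [0.6131 0.0147] local 0.0021 0.0473
side 0.07 50 [0.6121 0.0139] local 0.0013 0.0463
scene 0.045 71 [0.6127 0.0128] local 0.0019 0.0453
scene 0.07 55 [0.6128 0.013 ] local 0.002 0.0455
```

Placed, released, stable and upright. Rise and go to the knob at about (0.5045, −0.0545).

Request:
step_arm(
  increments=[
    [0.0854,0,0,0.02,0],
    [0.0854,0,0,0.035,0],
    [0.0854,0,0,0.035,0],
    [0.0854,-0.01,-0.006,0.025,0],
    [0.0854,-0.03,-0.019,0,0],
    [0.0854,-0.03,-0.02,0,0],
    [0.0854,-0.0274,-0.018,0,0],
    [0.0854,-0.01,-0.0071,0,0],
    [0.0854,0,0,-0.02,0],
    [0.0854,0,0,-0.02,0],
    [0.0854,0,0,0,0],
  ],
)

```text
clock: 10.33
position: [0.5024, -0.0549, 0.1485]
ee_rot: [-0.537, -0.46, 0.539, -0.458]
ft_force: [-1.0, -0.2, -1.1]
grip_width: 1.001
```

Run:
```python
from h import *
o=monitor.get_obs(); print(o['clock'],np.round(o['position'],4))
p=camera('wrist'); c=cloud(p,np.ones((384,512),bool))
k=c[(np.hypot(c[:,0]-.505,c[:,1]+.054)<.04)&(c[:,2]>.112)&(c[:,2]<.13)]
print(len(k),k.mean(0) if len(k) else '', cv2.minEnclosingCircle(k[:,:2].astype(np.float32)) if len(k) else '')
o=np.array([.604,-.0317]);N=np.array([.989,-.149]);D=np.array([.149,.989])
ax=o-.068*D
for t in np.radians([161.7]+list(np.linspace(161.7,270,13)[1:])): print((ax+.1*(np.cos(t)*N+np.sin(t)*D)).round(4), end=' ')
print('axis',ax)
```

```text
10.3333 [ 0.5024 -0.0549  0.1485]
1071 [ 0.50375152 -0.05265478  0.11995344] ((0.5034768581390381, -0.05414489284157753), 0.012006995268166065)
[ 0.5046 -0.0538] [ 0.4987 -0.0683] [ 0.495  -0.0836] [ 0.4939 -0.0993] [ 0.4951 -0.115 ] [ 0.4989 -0.1303] [ 0.505  -0.1448] [ 0.5133 -0.1582] [ 0.5236 -0.1701] [ 0.5356 -0.1802] [ 0.5491 -0.1884] [ 0.5636 -0.1943] [ 0.579  -0.1979] axis [ 0.593868 -0.098952]
```

Request:
step_arm(
  increments=[
    [0.0854,0.001,0.0007,-0.025,0],
    [0.0854,0,0,-0.025,0],
    [0.0854,0,0,-0.0165,0],
    [0.0854,0,0,0,0],
  ],
)

```text
clock: 10.72
position: [0.5042, -0.0534, 0.0829]
ee_rot: [-0.537, -0.461, 0.538, -0.458]
ft_force: [-0.6, 0.4, 0.1]
grip_width: 1.0
```

Request:
step_arm(
  force=25,
  increments=[
    [0.015,0,0,0,0],
    [0.015,0,0,0,0],
    [0.015,0,0,0,0],
    [0.015,0,0,0,0],
    [0.015,0,0,0,0],
    [0.015,0,0,0,0],
    [0.015,0,0,0,0],
    [0.015,0,0,0,0],
    [0.015,0,0,0,0],
  ],
)

```text
clock: 11.47
position: [0.5041, -0.0527, 0.0855]
ee_rot: [-0.537, -0.46, 0.538, -0.459]
ft_force: [-11.5, 4.0, 11.6]
grip_width: 0.273
```

Request:
step_arm(
  increments=[
    [0.015,-0.0059,-0.0145,0,0],
    [0.015,-0.0037,-0.0153,0,0],
    [0.015,-0.0011,-0.0157,0,0],
    [0.015,0.0012,-0.0157,0,0],
  ],
)

```text
clock: 11.8
position: [0.4922, -0.1144, 0.0852]
ee_rot: [-0.535, -0.462, 0.539, -0.458]
ft_force: [-22.9, 3.5, 22.9]
grip_width: 0.274
```

Request:
step_arm(
  increments=[
    [0.015,-0.003,0,0.004,0],
    [0.015,0,0,0,0],
  ],
)

```text
clock: 11.97
position: [0.4922, -0.1162, 0.0882]
ee_rot: [-0.538, -0.459, 0.538, -0.459]
ft_force: [2.6, -4.2, -10.1]
grip_width: 0.271
```

Request:
step_arm(
  increments=[
    [0.015,0.0031,-0.0136,-0.001,0],
    [0.015,0.0051,-0.0132,0,0],
    [0.015,0.0068,-0.0123,0,0],
    [0.015,0,0,0,0],
  ],
)

```text
clock: 12.3
position: [0.5038, -0.16, 0.0876]
ee_rot: [-0.535, -0.459, 0.542, -0.457]
ft_force: [-22.3, -12.7, 16.8]
grip_width: 0.272
```

Run:
```python
from h import *
o=monitor.get_obs(); print(o['clock'],np.round(o['position'],4),o['torque'])
ims=[]
for n in ('side','scene','wrist'):
    p=camera(n)
    for q in('knob','cam'):
        for r in regions_of(p,q)[:1]:
            c=cloud(p,r['region']); print(n,q,round(r['p'],2),r['centre'])
            if len(c):
                k=c[c[:,2]>.085]; h=c[(c[:,2]>.066)&(c[:,2]<.08)]; print(len(k),np.median(k,0).round(4) if len(k) else '',len(h), h.min(0).round(3) if len(h) else '',h.max(0).round(3) if len(h) else '')
    im=p['color'][:,:,::-1]
    im=im[110:220,190:350] if n!='wrist' else im
    ims.append(cv2.resize(im,(400,290),interpolation=cv2.INTER_CUBIC))
cv2.imwrite('pics/k1.png',np.vstack([np.hstack(ims[:2]),np.hstack([ims[2],ims[2]*0])]))
```

```text
12.3 [ 0.5038 -0.16    0.0876] [-2.41713399  4.83386498  0.38416599]
side knob 0.21 [153.3, 291.0]
86 [ 0.5008 -0.1408  0.1102] 180 [ 0.494 -0.148  0.066] [ 0.602 -0.085  0.08 ]
side cam 0.92 [153.2, 291.6]
87 [ 0.501  -0.1409  0.1108] 191 [ 0.494 -0.148  0.066] [ 0.602 -0.085  0.08 ]
scene knob 0.75 [169.8, 215.4]
75 [ 0.5099 -0.142   0.1088] 121 [ 0.495 -0.15   0.066] [ 0.608 -0.083  0.08 ]
scene cam 0.56 [173.6, 218.2]
86 [ 0.5098 -0.1439  0.11  ] 121 [ 0.495 -0.15   0.066] [ 0.608 -0.083  0.08 ]
wrist knob 0.88 [143.7, 341.1]
3301 [ 0.5061 -0.1424  0.12  ] 6726 [ 0.495 -0.151  0.066] [ 0.606 -0.087  0.08 ]
wrist cam 0.77 [144.9, 338.9]
3301 [ 0.5061 -0.1424  0.12  ] 6716 [ 0.495 -0.151  0.066] [ 0.606 -0.087  0.08 ]
```

View pics/k1.png

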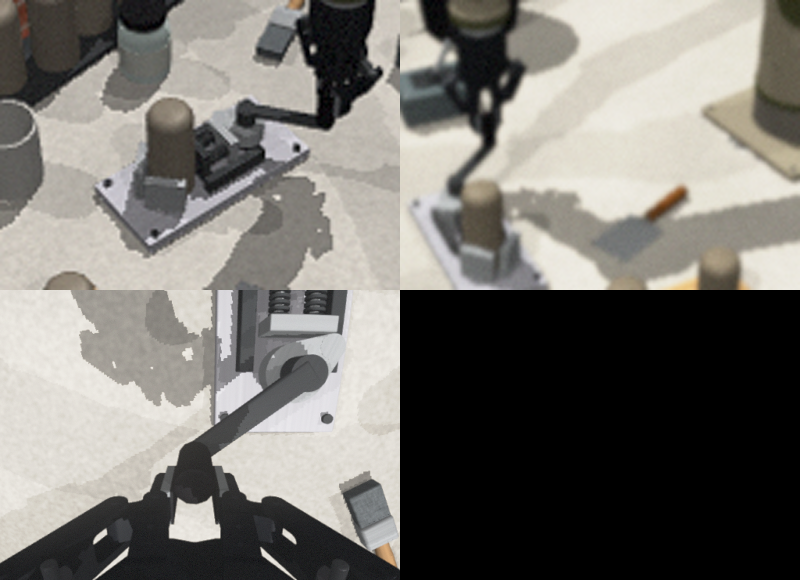

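The view shows the knob has slid to the pad edge: handle in wrist view toward (195,470), knob at about (0.5055,−0.1465), TCP 13 mm ahead. I'll open, re-centre, and turn the fingers tangentially so they carry the knob round.

Request:
step_arm(
  increments=[
    [0.06,0,0,0,0],
    [0.0854,0,0,0,0],
    [0.0854,0,0,0,0],
    [0.0854,0,0,0,0],
    [0.0854,0,0,0,0],
  ],
)

```text
clock: 13.17
position: [0.5083, -0.1537, 0.088]
ee_rot: [0.538, 0.46, -0.537, 0.46]
ft_force: [-0.1, 0.2, -0.4]
grip_width: 0.958
```

Request:
step_arm(
  increments=[
    [0.0854,-0.001,0.004,0,0],
    [0.0854,-0.0015,0.003,0,-0.116],
    [0.0854,0,0,0,-0.116],
    [0.0854,0,0,0,-0.116],
    [0.0854,0,0,0,-0.116],
    [0.0854,0,0,0,-0.116],
    [0.0854,0,0,0,-0.116],
    [0.0854,0,0,0,-0.116],
    [0.0854,0,0,0,-0.116],
    [0.0854,0,0,0,0],
  ],
)

```text
clock: 14.0
position: [0.5055, -0.1465, 0.0879]
ee_rot: [0.687, 0.169, -0.687, 0.169]
ft_force: [-0.2, 0.8, -0.6]
grip_width: 1.001
```

```bash
cat > k.py <<'E'
from h import *
from scipy.optimize import least_squares
from scipy.spatial.transform import Rotation as R
o=monitor.get_obs(); print(o['clock'],np.round(o['position'],4),'ty',R.from_quat(o['ee_rot']).as_matrix()[:,1].round(3),'f',np.round(o['ft_force'],1))
p=camera('wrist'); c=cloud(p,np.ones((384,512),bool))
ax=np.array([.593,-.0995]); c=c[np.hypot(*(c[:,:2]-ax).T)<.125]
h=c[(c[:,2]>.064)&(c[:,2]<.074)]; d=h[:,:2]-ax; h=h[(np.hypot(*d.T)>.03)&(np.hypot(*d.T)<.08)]
m=np.median(h[:,:2]-ax,0); a=np.degrees(np.arctan2(m[1],m[0]))%360
print('handle n',len(h),'angle',a,'cam',2.1-np.radians(261.4-a),'knob pred',ax+.1*m/np.linalg.norm(m))
k=c[(c[:,2]>.116)&(c[:,2]<.125)]
if len(k): print('knob top',len(k),cv2.minEnclosingCircle(k[:,:2].astype(np.float32)))
E
python3 k.py
```

```text
14.0 [ 0.5055 -0.1465  0.0879] ty [ 0.464 -0.886  0.   ] f [-0.2  0.8 -0.6]
handle n 2923 angle 209.1259981107402 cam 1.1876465538386807 knob pred [ 0.50564485 -0.14817318]
knob top 3233 ((0.5114278793334961, -0.14331288635730743), 0.05667760595679283)
```

Request:
step_arm(
  force=25,
  increments=[
    [0.015,0,-0.001,0,0],
    [0.015,0,0,0,0],
    [0.015,0,0,0,0],
    [0.015,0,0,0,0],
    [0.015,0,0,0,0],
    [0.015,0,0,0,0],
    [0.015,0,0,0,0],
    [0.015,0,0,0,0],
  ],
)

```text
clock: 14.72
position: [0.5054, -0.1481, 0.0879]
ee_rot: [0.686, 0.17, -0.686, 0.171]
ft_force: [-1.4, -0.1, 1.3]
grip_width: 0.275
```

Request:
step_arm(
  increments=[
    [0.015,0.0054,-0.0086,0,0.1014],
    [0.015,0.0062,-0.008,0,0.1014],
    [0.015,0.007,-0.0073,0,0.1014],
    [0.015,0,0,0,0],
  ],
)

```text
clock: 15.05
position: [0.5248, -0.1729, 0.0879]
ee_rot: [0.652, 0.274, -0.652, 0.274]
ft_force: [-1.2, -1.2, 5.0]
grip_width: 0.277
```

Low forces; carry on.

Request:
step_arm(
  increments=[
    [0.015,0.0076,-0.0066,0,0.1014],
    [0.015,0.0084,-0.0058,0,0.1014],
    [0.015,0.0088,-0.0049,0,0.1014],
    [0.015,0.0095,-0.004,0,0.1014],
    [0.015,0.0096,-0.0031,0,0.1014],
    [0.015,0.0099,-0.002,0,0.1014],
    [0.015,0,0,0,0],
    [0.015,0,0,0,0],
  ],
)

```text
clock: 15.72
position: [0.5781, -0.1985, 0.0879]
ee_rot: [0.542, 0.454, -0.542, 0.455]
ft_force: [1.3, -2.8, 2.3]
grip_width: 0.274
```

```bash
python3 k.py; python3 g.py >/dev/null
python3 - <<'E'
from h import *
from scipy.optimize import least_squares
for n in('side','scene'):
    c=cloud(camera(n),np.ones((384,512),bool)); s=c[(np.hypot(c[:,0]-.612,c[:,1]-.018)<.045)&(c[:,2]>.068)&(c[:,2]<.118)]
    f=lambda q:np.hypot(s[:,0]-q[0],s[:,1]-q[1])-.029
    r=least_squares(f,[.612,.018],loss='soft_l1',f_scale=.002).x; x=r-[.604,-.0317]; print(n,len(s),r,'local',x@[.989,-.149],x@[.149,.989])
E
```

```text
15.7167 [ 0.5781 -0.1985  0.0879] ty [ 0.985 -0.175  0.001] f [ 1.3 -2.8  2.3]
handle n 2919 angle 261.28770451116 cam 2.0980400739846057 knob pred [ 0.57785271 -0.19834614]
knob top 2963 ((0.5795873403549194, -0.19173136353492737), 0.025202957913279533)
side 220 [0.61298212 0.01664526] local 0.0016798727135186806 0.04915179800245073
scene 190 [0.61332948 0.01546487] local 0.002199293568881779 0.0480361533966385
```

Cam at 2.10. Let go, and check the seating from above with the wrist camera.

Request:
step_arm(
  increments=[
    [0.04,0,0,0,0],
    [0.06,0,0,0,0],
    [0.06,0,0,0,0],
    [0.06,0,0,0,0],
    [0.06,0,0,0.03,0],
    [0.06,0,0,0.04,0],
    [0.06,-0.02,0,0.035,0],
    [0.06,-0.03,0.015,0.02,0],
    [0.06,-0.03,0.02,0.02,0],
    [0.06,-0.03,0.02,0.02,0],
    [0.06,-0.02,0.02,0.01,0],
    [0.06,0,0,0,0],
  ],
)

```text
clock: 16.97
position: [0.4464, -0.1198, 0.2657]
ee_rot: [-0.54, -0.455, 0.54, -0.458]
ft_force: [0.4, 0.1, 1.0]
grip_width: 0.705
```

```bash
cat > m.py <<'E'
from h import *
from scipy.optimize import least_squares
from scipy.spatial.transform import Rotation as R
o=monitor.get_obs(); print(o['clock'],np.round(o['position'],4),'ty',R.from_quat(o['ee_rot']).as_matrix()[:,1].round(3),'f',np.round(o['ft_force'],1))
N=np.array([.989,-.149]);D=np.array([.149,.989]);O=np.array([.604,-.0317])
import sys
for n in('wrist','side','scene'):
    p=camera(n)
    if n=='wrist': save(p,sys.argv[1],None,1.2)
    c=cloud(p,np.ones((384,512),bool)); L=np.c_[(c[:,:2]-O)@N,(c[:,:2]-O)@D,c[:,2]]
    L=L[(np.abs(L[:,0])<.06)&(np.abs(L[:,1]-.03)<.13)]
    s=L[(np.hypot(L[:,0],L[:,1]-.05)<.036)&(L[:,2]>.068)&(L[:,2]<.112)]
    t=L[(np.hypot(L[:,0],L[:,1]-.05)<.04)&(L[:,2]>.126)]
    if len(s)>20: print(n,'wall',len(s),least_squares(lambda q:np.hypot(s[:,0]-q[0],s[:,1]-q[1])-.029,[0,.05],loss='soft_l1',f_scale=.002).x.round(4))
    if len(t)>20: print(n,'top',len(t),np.round(cv2.minEnclosingCircle(t[:,:2].astype(np.float32))[0],4),t.mean(0).round(4))
    for sg in(1,-1):
        v=L[(sg*L[:,0]>.012)&(sg*L[:,0]<.042)&(L[:,1]>.052)&(L[:,1]<.105)&(L[:,2]>.056)&(L[:,2]<.064)]
        v=v[np.hypot(v[:,0],v[:,1]-.05)>.027]
        if len(v)>10: print(n,' V',sg,len(v),np.percentile(v[:,1]+sg*v[:,0],[2,5,50,95,98]).round(4))
    j=L[(np.abs(L[:,0])<.022)&(L[:,1]>-.02)&(L[:,1]<.03)&(L[:,2]>.054)&(L[:,2]<.064)]
    if len(j)>5: print(n,' jaw b',len(j),np.percentile(j[:,1],[3,50,97]).round(4))
    h=L[(np.abs(L[:,0])<.022)&(L[:,1]>-.06)&(L[:,1]<.03)&(L[:,2]>.044)&(L[:,2]<.054)]
    if len(h)>5: print(n,' follower? b',len(h),np.percentile(h[:,1],[3,25,50,75,97]).round(4))
E
python3 m.py w3.png
```

```text
16.9667 [ 0.4464 -0.1198  0.2657] ty [ 0.986 -0.168  0.003] f [0.4 0.1 1. ]
wrist wall 1029 [0.0025 0.0498]
wrist top 1921 [0.001  0.0467] [-0.0011  0.04    0.1323]
wrist  V -1 264 [0.0927 0.0938 0.1002 0.1089 0.1099]
wrist  jaw b 701 [-0.019   0.0123  0.0252]
wrist  follower? b 973 [-0.0583 -0.05   -0.0384 -0.0133  0.0222]
side wall 187 [0.0017 0.0492]
side top 203 [-0.0008  0.0508] [-0.0045  0.0532  0.1331]
side  V 1 26 [0.091  0.0935 0.1015 0.1083 0.1084]
side  V -1 61 [0.0885 0.089  0.1036 0.114  0.1165]
side  jaw b 45 [-0.0185 -0.0102  0.0221]
side  follower? b 123 [-0.0582 -0.0492 -0.0365 -0.0134  0.021 ]
scene wall 166 [0.0017 0.0478]
scene top 132 [0.0044 0.0511] [0.0048 0.0553 0.1328]
scene  V 1 46 [0.0851 0.0879 0.1014 0.1155 0.1162]
scene  V -1 25 [0.0902 0.0919 0.1024 0.1095 0.1106]
scene  jaw b 7 [-0.0194 -0.0133  0.0052]
scene  follower? b 27 [-0.0585 -0.0548 -0.0435 -0.02   -0.0085]
```

View pics/w3.png

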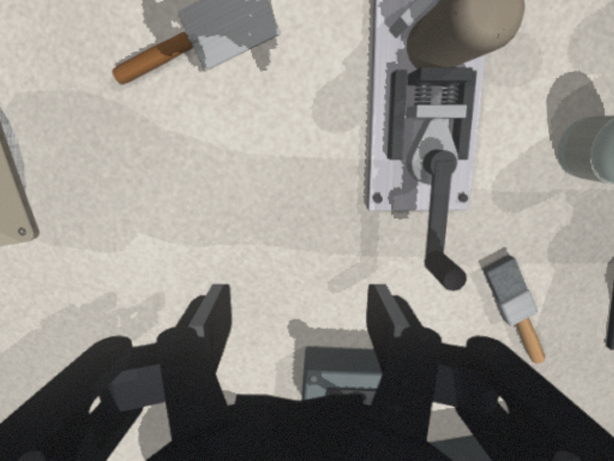

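Cam nose on follower (435,150), handle straight back, jaw against the tumbler (445,75). The seat distance reads ~3 mm with uncertainty, so I'll look from straight above.

Request:
step_arm(
  increments=[
    [0.06,0.015,0.008,0.01,0],
    [0.06,0.03,0.018,0.01,0],
    [0.06,0.03,0.018,0.01,0],
    [0.06,0.03,0.018,0.01,0],
    [0.06,0.03,0.018,0.01,0],
    [0.06,0.018,0.012,0,0],
    [0.06,0,0,0,0],
    [0.06,0,0,0,0],
  ],
)

```text
clock: 17.78
position: [0.6016, -0.0308, 0.3106]
ee_rot: [-0.54, -0.457, 0.541, -0.454]
ft_force: [-0.3, -1.1, -0.5]
grip_width: 0.704
```

```bash
python3 m.py w4.png | head -8
cat > w4.py <<'E'
from h import *
p=camera('wrist'); c=cloud(p,np.ones((384,512),bool))
N=np.array([.989,-.149]);D=np.array([.149,.989]);O=np.array([.604,-.0317])
L=np.c_[(c[:,:2]-O)@N,(c[:,:2]-O)@D,c[:,2]]; L=L[(np.abs(L[:,0])<.09)&(np.abs(L[:,1]-.03)<.13)]
im=np.zeros((560,400,3),np.uint8)
for a,b,z in L[L[:,2]>.022]:
    cv2.circle(im,(int(200+a*2000),int(300-(b-.02)*2000)),1,cv2.applyColorMap(np.uint8([[min(255,z/.135*255)]]),cv2.COLORMAP_JET)[0,0].tolist(),-1)
for g in range(-100,140,20): cv2.putText(im,str(g),(0,300-2*(g-20)),0,.35,(255,255,255))
w=cv2.resize(p['color'][:,:,::-1],None,fx=.75,fy=.75); cv2.imwrite('pics/w4t.png',np.hstack([im,np.vstack([w,np.zeros((560-w.shape[0],w.shape[1],3),np.uint8)])]))
E
python3 w4.py
```

```text
17.7833 [ 0.6016 -0.0308  0.3106] ty [ 0.986 -0.169 -0.003] f [-0.3 -1.1 -0.5]
wrist top 11936 [-0.0002  0.0424] [1.000e-04 2.120e-02 3.565e-01]
wrist  V 1 268 [0.0932 0.0944 0.1021 0.1086 0.1096]
wrist  V -1 290 [0.0944 0.095  0.1025 0.1097 0.1102]
wrist  jaw b 232 [-0.0193 -0.013   0.0173]
wrist  follower? b 646 [-0.0583 -0.0504 -0.0396 -0.0153  0.0032]
side wall 188 [0.0018 0.0494]
side top 1246 [-0.0024  0.0433] [-0.0114  0.0373  0.459 ]
```

View pics/w4t.png

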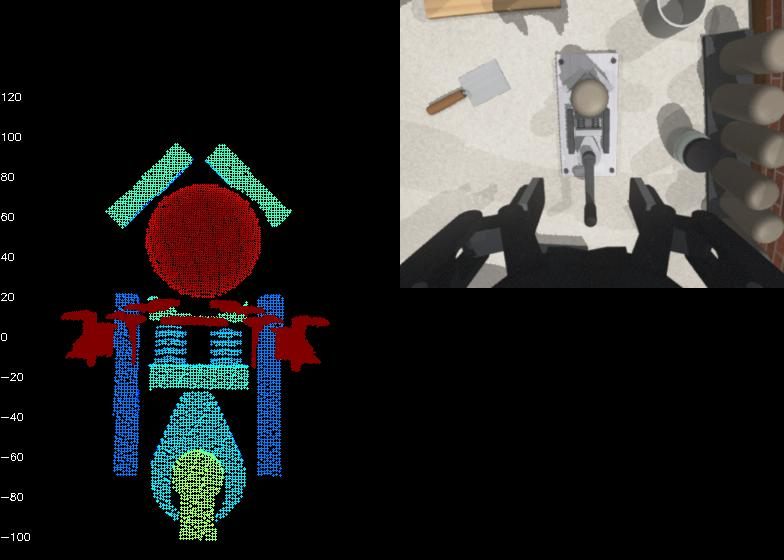

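From above: tumbler centre local (1.7, 49.5) mm versus tangent-to-both-V-faces at about (−0.2, 54). It's jammed against the right V face by friction, ~5 mm short, which is marginal. I'll grip it gently, centred on the V axis, ease it into the V, and release.

Request:
step_arm(
  increments=[
    [0.0854,0.0045,0.02,0,0],
    [0.0854,0.004,0.02,0,0],
    [0.0854,0.001,0.0081,-0.02,0],
    [0.0854,0,0,-0.03,0],
    [0.0854,0,0,-0.03,0],
    [0.0854,0,0,-0.03,0],
    [0.0854,0,0,-0.02,0],
    [0.0854,0,0,0,0],
    [0.0854,0,0,0,0],
  ],
)

```text
clock: 18.73
position: [0.6098, 0.0157, 0.1829]
ee_rot: [-0.541, -0.455, 0.542, -0.455]
ft_force: [-0.3, -0.8, 1.4]
grip_width: 0.995
```

Request:
step_arm(
  increments=[
    [0.0854,0.0013,0.0016,-0.02,0],
    [0.0854,0,0,-0.03,0],
    [0.0854,0,0,-0.03,0],
    [0.0854,0,0,-0.014,0],
    [0.0854,0,0,-0.004,0],
    [0.0854,0,0,0,0],
    [0.0854,0,0,0,0],
  ],
)

```text
clock: 19.32
position: [0.6129, 0.0185, 0.087]
ee_rot: [0.542, 0.455, -0.54, 0.456]
ft_force: [0.2, 0.2, 0.4]
grip_width: 1.002
```

Request:
step_arm(
  force=20,
  increments=[
    [0.0854,-0.0015,0.0,0,0],
    [0.0854,0,0,0,0],
    [0.05,0,0,0,0],
    [0.05,0,0,0,0],
    [0.05,0,0,0,0],
    [0.05,0,0,0,0],
    [0.05,0,0,0,0],
    [0.05,0,0,0,0],
  ],
)

```text
clock: 19.98
position: [0.611, 0.0187, 0.0857]
ee_rot: [0.541, 0.455, -0.54, 0.456]
ft_force: [1.8, 0.4, 5.8]
grip_width: 0.675
```

Now ease it 4 mm along +y into the V, watching force.

Request:
step_arm(
  increments=[
    [0.05,0.0003,0.002,0,0],
    [0.05,0.0003,0.002,0,0],
    [0.05,0.0002,0.001,0,0],
    [0.05,0,0,0,0],
  ],
)

```text
clock: 20.32
position: [0.6112, 0.0197, 0.0857]
ee_rot: [-0.541, -0.453, 0.543, -0.456]
ft_force: [-3.5, -9.6, 11.8]
grip_width: 0.666
```

Request:
step_arm(
  increments=[
    [0.05,0.0002,0.0015,0,0],
    [0.05,0,0,0,0],
  ],
)

```text
clock: 20.48
position: [0.6112, 0.0201, 0.0857]
ee_rot: [-0.54, -0.453, 0.543, -0.456]
ft_force: [-5.8, -13.1, 15.3]
grip_width: 0.671
```

Request:
step_arm(
  increments=[
    [0.062,0,0,0,0],
    [0.075,0,0,0,0],
    [0.0854,0,0,0,0],
    [0.0854,0,0,0,0],
    [0.0854,0,0,0,0],
    [0.0854,0,0,0.02,0],
    [0.0854,0,0,0.035,0],
    [0.0854,0,0,0.035,0],
    [0.0854,-0.002,-0.015,0.035,0],
    [0.0854,-0.004,-0.02,0.035,0],
    [0.0854,-0.003,-0.015,0.035,0],
    [0.0854,0,0,0.025,0],
  ],
)

```text
clock: 21.48
position: [0.6023, -0.0288, 0.308]
ee_rot: [0.542, 0.453, -0.542, 0.455]
ft_force: [1.3, -0.2, 0.7]
grip_width: 0.998
```

```bash
cat > v.py <<'E'
from h import *
p=camera('wrist'); c=cloud(p,np.ones((384,512),bool)); print(monitor.get_obs()['position'],monitor.get_obs()['clock'])
N=np.array([.989,-.149]);D=np.array([.149,.989]);O=np.array([.604,-.0317])
L=np.c_[(c[:,:2]-O)@N,(c[:,:2]-O)@D,c[:,2]]
t=L[(np.hypot(L[:,0],L[:,1]-.052)<.034)&(L[:,2]>.105)&(L[:,2]<.14)]
print('tumbler',len(t),cv2.minEnclosingCircle(t[:,:2].astype(np.float32)),'median top z',np.median(t[:,2]))
for sg in(1,-1):
    v=L[(sg*L[:,0]>.02)&(sg*L[:,0]<.036)&(L[:,1]+sg*L[:,0]>.088)&(L[:,1]+sg*L[:,0]<.12)&(L[:,2]>.056)&(L[:,2]<.064)]
    print('V',sg,len(v),np.percentile(v[:,1]+sg*v[:,0],[1,3,50,97,99]).round(4))
pl=L[(np.hypot(L[:,0],L[:,1]-.052)<.017)&(L[:,2]>.128)&(L[:,2]<.14)]
q=np.linalg.lstsq(np.c_[pl[:,:2],np.ones(len(pl))],pl[:,2],rcond=None)[0]; print('top tilt',q[:2])
E
python3 v.py; python3 w4.py
```

```text
[ 0.60364525 -0.02673286  0.31226861] 21.5333
tumbler 2111 ((-0.0006544729112647474, 0.05292268842458725), 0.029046213254332542) median top z 0.1328444697738348
V 1 136 [0.0935 0.0948 0.1025 0.1089 0.109 ]
V -1 126 [0.0955 0.0966 0.1038 0.1098 0.1101]
top tilt [ 0.00694869 -0.00895117]
```

Seated: centre within ~1.5 mm of the tangent position, tilt under 0.01 rad. Now to the toggle; look from above first.

Request:
step_arm(
  increments=[
    [0.0,-0.012,-0.02,0,0],
    [0.0,-0.012,-0.034,0,0],
    [0.0,-0.012,-0.034,0,0],
    [0.0,-0.012,-0.034,0,0],
    [0.0,-0.012,-0.034,0,0],
    [0.0,-0.012,-0.034,0,0],
    [0.0,-0.012,-0.034,0,0],
    [0.0,-0.012,-0.034,0,0],
    [0.0,-0.012,-0.034,0,0],
    [0.0,-0.012,-0.034,0,0],
    [0.0,0,-0.02,0,0],
    [0.0,0,0,0,0],
  ],
)

```text
clock: 22.58
position: [0.4797, -0.3763, 0.3029]
ee_rot: [-0.542, -0.454, 0.543, -0.453]
ft_force: [-0.9, -0.1, -0.0]
grip_width: 0.002
```

```bash
cat > t.py <<'E'
from h import *
from scipy.optimize import least_squares
o=monitor.get_obs(); print(o['clock'],np.round(o['position'],4),o['grip_width'])
p=camera('wrist'); c=cloud(p,np.ones((384,512),bool))
t=c[(np.abs(c[:,0]-.47)<.1)&(np.abs(c[:,1]+.38)<.1)]
b=t[(t[:,2]>.118)&(t[:,2]<.15)&(np.hypot(t[:,0]-.44,t[:,1]+.373)<.035)]
if len(b): print('ball',len(b),least_squares(lambda q:np.linalg.norm(b-q,axis=1)-.014,b.mean(0)-[0,0,.01],loss='soft_l1',f_scale=.003).x.round(4))
bx=t[(t[:,2]>.048)&(t[:,2]<.062)]; r=cv2.minAreaRect(bx[:,:2].astype(np.float32)); print('box',len(bx),r)
w=cv2.resize(p['color'][:,:,::-1],None,fx=1.2,fy=1.2); cv2.imwrite('pics/t1.png',w)
E
python3 t.py
```

```text
22.5833 [ 0.4797 -0.3763  0.3029] 0.0023238105144246287
ball 489 [ 0.437  -0.3733  0.1289]
box 4950 ((0.47509974241256714, -0.38183754682540894), (0.09037163108587265, 0.12918351590633392), 76.89180755615234)
```

View pics/t1.png

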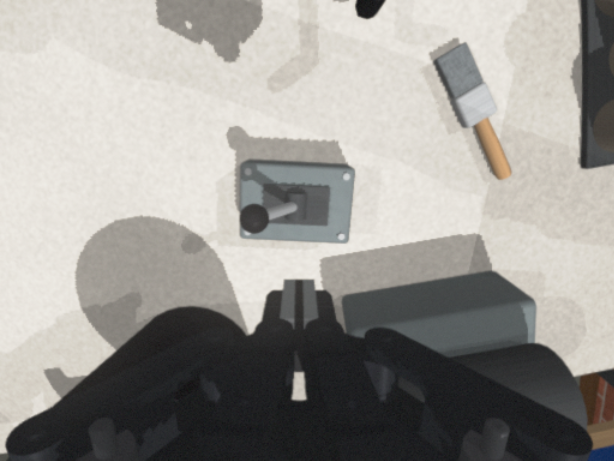

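Box centre (0.475,−0.382), x axis −13.1°; ball 39 mm to −x (expected 38), picture (255,218). Descend on the −x side with shut fingers.

Request:
step_arm(
  increments=[
    [0.0,-0.03,0.005,0,0],
    [0.0,-0.03,0.005,0,0],
    [0.0,-0.0274,0.0038,0,0],
    [0.0,0,0,-0.025,0],
    [0.0,0,0,-0.035,0],
    [0.0,0,0,-0.035,0],
    [0.0,0,0,-0.035,0],
    [0.0,0,0,-0.035,0],
    [0.0,0,0,-0.028,0],
    [0.0,0,0,0,0],
    [0.0,0,0,0,0],
  ],
)

```text
clock: 23.55
position: [0.3949, -0.3554, 0.1113]
ee_rot: [0.541, 0.457, -0.54, 0.455]
ft_force: [0.1, 0.2, 0.7]
grip_width: 0.0
```

Request:
step_arm(
  increments=[
    [0.0,0,-0.0075,0,0],
    [0.0,0.0088,-0.002,0,0],
    [0.0,0.0088,-0.002,0,0],
    [0.0,0.0088,-0.002,0,0],
    [0.0,0.0088,-0.002,0,0],
    [0.0,0.0088,-0.002,0,0],
    [0.0,0.0088,-0.002,0,0],
    [0.0,0.0088,-0.002,0,0],
  ],
)

```text
clock: 24.22
position: [0.4578, -0.3794, 0.1128]
ee_rot: [0.541, 0.455, -0.541, 0.456]
ft_force: [-1.3, -0.2, 1.5]
grip_width: -0.004
```

Request:
step_arm(
  increments=[
    [0.0,0.0088,-0.002,0,0],
    [0.0,0.005,-0.001,0,0],
    [0.0,0,0,0,0],
  ],
)

```text
clock: 24.47
position: [0.4719, -0.3814, 0.1118]
ee_rot: [0.541, 0.455, -0.54, 0.456]
ft_force: [-0.2, -0.6, 0.1]
grip_width: -0.0
```

```bash
cat > u.py <<'E'
from h import *
o=monitor.get_obs(); print(o['clock'],np.round(o['position'],4),np.round(o['ft_force'],1))
for n in('side','scene'):
    p=camera(n); c=cloud(p,np.ones((384,512),bool)); d=c[:,:2]-[.4751,-.3818]
    l=np.c_[d@[.974,-.227],d@[.227,.974],c[:,2]]
    b=l[(np.abs(l[:,0])<.07)&(np.abs(l[:,1])<.03)&(l[:,2]>.075)&(l[:,2]<.156)]
    print(n,len(b),[ (z,np.median(b[np.abs(b[:,2]-z)<.006,0]).round(3)) for z in(.09,.11,.13,.145) if (np.abs(b[:,2]-z)<.006).any()])
E
python3 u.py
```

```text
24.4667 [ 0.4719 -0.3814  0.1118] [-0.2 -0.6  0.1]
side 189 [(0.09, np.float64(0.006)), (0.11, np.float64(0.012)), (0.13, np.float64(-0.003)), (0.145, np.float64(0.017))]
scene 130 [(0.09, np.float64(0.016)), (0.11, np.float64(0.024)), (0.13, np.float64(0.006)), (0.145, np.float64(0.027))]
```

Looks snapped over. Back off in −x, rise, and check everything.

Request:
step_arm(
  increments=[
    [0.0,-0.015,0.003,0,0],
    [0.0,-0.025,0.006,0.005,0],
    [0.0,-0.02,0.005,0.03,0],
    [0.0,0,0,0.04,0],
    [0.0,0,0,0.04,0],
    [0.0,0,0,0.03,0],
    [0.0,-0.02,-0.02,0.02,0],
    [0.0,0,0,0,0],
    [0.0,0,0,0,0],
    [0.0,0,0,0,0],
  ],
)

```text
clock: 25.4
position: [0.3898, -0.3876, 0.2762]
ee_rot: [-0.541, -0.455, 0.541, -0.455]
ft_force: [0.7, -0.4, -0.5]
grip_width: -0.002
```

```bash
python3 u.py; python3 m.py w5.png | grep -E 'wall'
python3 - <<'E'
from h import *
p=camera('side'); c=cloud(p,np.ones((384,512),bool)); save(p,'fin.png',(60,330,120,420),2.5)
ax=np.array([.593,-.0995]); h=c[(c[:,2]>.064)&(c[:,2]<.076)]; r=np.hypot(*(h[:,:2]-ax).T); m=np.median((h[:,:2]-ax)[(r>.03)&(r<.08)],0); a=np.degrees(np.arctan2(m[1],m[0]))%360
print('cam',2.1-np.radians(261.4-a))
E
```

```text
25.4 [ 0.3898 -0.3876  0.2762] [ 0.7 -0.4 -0.5]
side 123 [(0.09, np.float64(0.01)), (0.11, np.float64(0.019)), (0.13, np.float64(0.028)), (0.145, np.float64(0.033))]
scene 70 [(0.09, np.float64(0.016)), (0.11, np.float64(0.027)), (0.13, np.float64(0.04)), (0.145, np.float64(0.041))]
side wall 188 [-0.0007  0.0519]
scene wall 165 [-0.0005  0.0505]
cam 2.0398993851323213
```

View pics/fin.png

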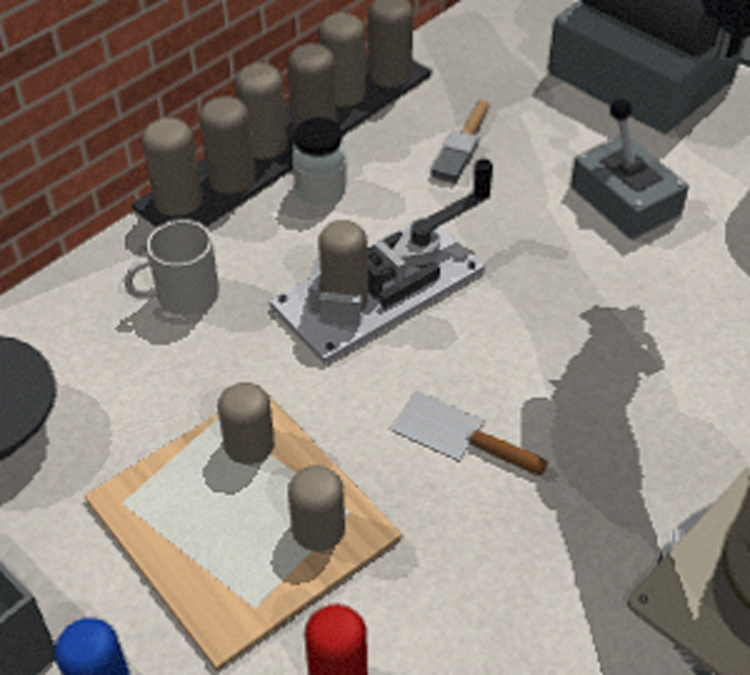

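Toggle leans to +x (620,110), tumbler in the jig (343,260), handle straight back (480,180), other things in place. Handing in.

```bash
python3 -c "
from workcell import ticket; print(ticket.hand_in())"
```

```text
the job is handed in; nothing more can be done
None
```

The tall tumbler is clamped in the jig, the cam is on its high point, and the toggle is on. I handed the job in at about 26 s of the 67 s allowed. No verdict was reported.

- **Cam:** my first grip on the knob slid to the pad edge part-way round. I gripped it again with the fingers tangential and swung the handle to its high point.
- **Seating:** after clamping, the tumbler was jammed about 5 mm short, on one V face. I centred it with the gripper, eased it into the V against the jaw and let go. A look from straight above then put it about 1.5 mm from the tangent position, with its top tilted under 0.01 rad.
- **Last checks:**
  - The tumbler's wall is within about 2–4 mm of the seat. The side and scene cameras read 1–2 mm lower than the wrist camera.
  - The cam reads 2.04 rad from the side camera after the release. The wrist camera read 2.10 before I let go.
  - The toggle ball is 33–40 mm to the +x side, so it is on.
  - The short tumblers, mug, jar, scraper and brush look unmoved in the last picture; I did not measure them.
  - The gripper is clear of everything.
- **Not measured:** I could not read the jaw force. From the spring compression it should be well over 2 N.

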